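# Cam-clamp a bench block for planishing

### The job

Make the steel bench block fast in the clamping plate for hammering, pushing with the fingertips only: push the block back against the long fence and slide it along the fence into the corner against the end stop. Then push on the arm of the cam lever to swing it right round, until the cam grips the block tightly, and leave it clamped. Do not grasp or lift anything, and leave the hammer, the beeswax and the pliers where they lie.

Things in the scene. Friction and masses are not known exactly. Their poses are not given: they have to be found in the camera images.
- clamp_plate: Dark steel clamping plate 130 x 190 x 12 mm, screwed to the bench. Origin: centre of its underside; x to the long fence, y along the fence to the end stop, z up. Open at its -x and -y sides. The cam stands across from the fence, before the corner; the lane between cam and fence, entered along y from the -y end, is about 5 mm wider than the block while the lever is open.
- bench_block: Polished steel bench block, 66 (x) x 64 (y) x 20 (z) mm, about 0.66 kg, loose on the clamping plate toward its -y end, a little askew. Origin: centre of its underside. Its +x face goes to the fence, its -x face to the cam, its +y face to the end stop.
- block_home (a point): Point on top of the clamping plate, at (12, 40, 12) mm in the plate's frame: where the block's origin lies when the block is fully home in the corner, with the block's axes along the plate's.
- fence_face (a point): Top edge of the long fence's inner face, halfway along it, at (45, 0, 27) mm in the plate's frame. The fence is a steel bar 15 mm thick, 184 mm long (y from -92 to +92 mm), 15 mm above the plate's top.
- stop_face (a point): Top edge of the end stop's inner face, at (16, 72, 27) mm in the plate's frame. The stop is a steel bar 14 mm thick, x from -12 to +44 mm, 15 mm above the plate's top.
- cam_pivot (a point): Axis of the cam lever where it meets the plate's top, at (-39, 40, 12) mm in the plate's frame; the axis is vertical.
- cam_lever (a joint): Cam lever angle, rad: 0 open, 2.1 at its stop; grows counterclockwise from above. At 0 the arm points 105 deg (1.833 rad) from the plate's +x toward +y; it swings past -x to 225 deg. Close it by pushing the side of the arm that faces +x at first. The cam meets a block that is home at about 1.65, then grips ever tighter up to the stop. It stays where left.
- lever_knob (a point): Centre of the black ball knob (22 mm diameter) on the end of the lever's arm, 93 mm from the pivot axis, 47 mm above the bench. The arm is a round steel bar 9.6 mm thick; pushed 75 mm from the axis it takes 2 N, near the stop up to 15 N. Its centre line rises from 36 mm above the bench at 30 mm from the axis to 46 mm at 86 mm.
- cam: The cam lever as a whole: eccentric steel cam disc, 32 mm diameter, with hub, arm and knob. The disc is between 14 and 28 mm above the bench. Origin: on the pivot axis at the plate's top; the disc's centre is 4 mm off the axis.
- hammer: Chasing hammer, steel head and wooden handle, 54 x 200 x 26 mm, lying on the bench behind the fence. Origin: centre of its underside. Leave it alone.
- wax: Block of beeswax, 30 x 46 x 19 mm, lying on the tan pad to the left. Leave it alone.
- flat_pliers: Flat pliers with red grips, 47 x 144 x 12 mm, lying on the tan pad to the left. Leave them alone. Beyond them a fixed desk lamp hangs 0.50 m above the bench, its head at about x 0.43 to 0.54, y 0.30 to 0.43 m: a raised wrist or forearm that swings across from the left can strike it, so draw the arm back toward the base first.
Mind the look-alikes: they are no part of the job. Leave any orange look-alike of the bench_block alone.

How it is judged:
By the outcome, as a careful person would: the job done as asked, in the order asked, and still so for the second after the job is handed in, with the robot touching nothing.
It also fails if it takes over 64 s, if anything falls off the work surface, if the arm or the gripper's body presses on something with over 40 N, if the wrist force passes 120 N, or if a joint passes its speed limit or range.

### The arm

A 6-joint arm with a two-finger parallel gripper is mounted at the origin on a cart in front of the work surface, level with it; the furniture and walls round the work are solid. World frame = base frame: x ahead of the robot, y to its left, z up, the work surface at z = 0. Lengths are in m, angles in rad, forces in N, time in s.
With the tool pointing down it reaches from about 0.25 to 0.725 m from the base axis. Payload 4 kg.
Tool frame: the origin (TCP) lies between the finger pads; the fingertips stand 8 mm ahead of it and the grasp point (between the pads) lies 11 mm behind it (bot.tip_reach is the distance from the TCP to the fingertips, in m); z points along the fingers, y is the line along which they close (so a half turn about z gives the same grasp; the last joint's range is limited). The gripper opens to 85 mm and grips with 20 to 120 N. Pads are 22 mm wide; open, the fingers measure 114 mm over their backs; the gripper's body (76 mm by 85 mm) begins 54 mm behind the grasp point. The pads swing forward as they close: fully open they stand 13 mm farther back than shut.
Start: joints at [1.193, 0.241, 0.005, 1.335, 0, 1.571], TCP at [0.184, 0.465, 0.239] pointing down, gripper open.
Joint ranges: [-2.72, 2.72], [-1.05, 1.87], [-1.09, 1.28], [-1.99, 2.15], [-1.42, 1.44], [-3.14, 3.14]. Speed limits (rad/s): [2.79, 2.79, 3.14, 3.14, 3.14, 3.14].

### API

Orientations are given as a unit quaternion [x, y, z, w].
In Python, from workcell import bot gives the robot as it stands.
- The arm moves only by the tool move_arm, never from a script. Its argument "deltas" is a list of rows, each a list of 7 numbers: the opening, from 0 (shut) to 1 (fully open), then the shift along the tool's x, y, z in mm, then the turn, a rotation vector about the tool's x, y, z in degrees. In form: [[gripper, tx, ty, tz, ax, ay, az], ...]. A call has 1 to 10 rows; each row shifts and turns the commanded pose from where the row before left it, along the tool's axes as they then stand; what a row does not reach is not made up. A row lasts 1/12 s, in which the tool goes at most 41.7 mm and 7.16 degrees, less where a joint would pass 70% of its speed; a pose out of reach is approached as far as the arm can. A call is refused whole if a number of a shift passes 41.7 or a number of a turn 7.16, either way. A call with a gripper value outside its range is refused whole. The fingers move at their own pace and stop on an object; the grip force is fixed at half the most. Time passes only in rows, so rows that do not move let the fingers close. It gives the time, the measured TCP pose, the force, the opening and the grip force at its end, in the units of the state.
- bot.get_obs(): the state, without advancing time (a new reading comes with each control period).
- bot.camera(name): name is "scene" or "side" or "wrist"; returns the picture (384x512x3 uint8, blue, green, red); there is no depth.
- bot.calibration(name): a dict with "K" (3x3 intrinsics, pixels), "position" and "orientation" of the camera in the world. Camera axes: x right, y down, z forward; pixel columns grow to the right and rows downward; lengths in m; the calibration is good to about 2 mm. A picture is of the moment at which its call begins: read the wrist's pose just before it. calibration takes no time and is no camera call; for the wrist camera it gives the pose at the moment of the call.
- bot.job_done(): hands the job in; it is judged then, once.
Trained networks look in the newest picture that a camera, given by its name, has taken for a name from the list of things; names that differ only in an ending like _2 or _b are one class to them, and where a whole thing is asked for, a point or a joint stands for the part that bears it (a point fixed in the world has none). Each returns a list of dicts, best first, with "conf" (0 to 1); they miss things now and then, are a little off and sometimes report something else, mostly with a low value. They report only what shows in the picture. A call takes as long as a camera call. They do not tell look-alikes from the thing itself.
- bot.outline_of(query, camera): "pixels" (384x512 bool, what is visible of it) and "rect" ([left, top, width, height] in pixels, round what is visible of it).
The state is a dict: "clock": time; "joint_pos": joint angles; "joint_vel": joint speeds; "tau": joint torques, N m; "eef_pos": TCP position; "tool_rot": TCP orientation; "ft_force": force on the tool from outside, world axes, zero at the start; "ft_torque": the same for the moment, N m; "grip_width": finger opening in m; "grasp_force": force on a finger pad.
Only numpy, scipy, OpenCV 4.12 (cv2) and the standard library are available. Lean on these libraries where they do the work, as an engineer would, in place of code of your own. Each camera call takes 0.05 s, during which the arm holds its last target. There are 200 camera calls.

## Working session

There is one attempt and no reset: what is moved stays moved. The work goes in short steps, Python scripts to look and compute and a tool call to move; the robot and the scene stay as the last step left them, time stands still between calls to the robot, and variables do not carry over. Pictures are saved under pics/ and viewed, at most 10 in all, crops included, and the job is handed in when it is done.

Besides the shell and the picture viewer there is one more tool, called after ">>>" by a JSON object that holds its "op" and its "data", one argument or row to a line. move_arm: Moves the arm, as the interface text tells. Its arguments: {"type":"object","properties":{"deltas":{"type":"array","items":{"type":"array","items":{"type":"number"}}}},"required":["deltas"]}

```bash
mkdir -p pics; ls; python3 - <<'E'
from workcell import bot
import cv2,numpy as np
a=bot.camera("scene");b=bot.camera("side")
cv2.imwrite("pics/a.png",cv2.resize(a,(800,600)));cv2.imwrite("pics/b.png",cv2.resize(b,(800,600)))
for c in("scene","side"):
    k=bot.calibration(c);print(c,k)
    for q in("clamp_plate","bench_block","cam","lever_knob"):
        for r in bot.outline_of(q,c)[:3]: print(q,r["rect"],r["conf"])
print(bot.get_obs(),bot.tip_reach)
E
```

```text
pics
scene {'K': array([[416.04881426,   0.        , 252.67176479],
       [  0.        , 416.04881426, 188.84228588],
       [  0.        ,   0.        ,   1.        ]]), 'position': array([ 0.06780032, -0.63168338,  0.57571937]), 'orientation': array([ 0.82881036, -0.31342363,  0.17308811, -0.42997618])}
clamp_plate [222.4, 184.3, 118.9, 70.4] 0.73
bench_block [364.7, 208.2, 45.7, 27.6] 0.93
bench_block [276.3, 204.0, 42.0, 34.3] 0.82
bench_block [276.9, 267.6, 46.2, 39.8] 0.76
cam [222.2, 183.9, 46.5, 31.9] 0.92
cam [223.9, 182.4, 115.8, 71.7] 0.16
lever_knob [220.5, 183.9, 48.7, 34.9] 0.95
side {'K': array([[364.88259898,   0.        , 253.88110545],
       [  0.        , 364.88259898, 189.69602196],
       [  0.        ,   0.        ,   1.        ]]), 'position': array([0.60829218, 0.84857056, 0.48409604]), 'orientation': array([ 0.00786264,  0.83942012, -0.54322842, -0.01466053])}
clamp_plate [217.9, 180.4, 52.1, 32.5] 0.75
bench_block [235.1, 181.7, 19.6, 16.1] 0.67
bench_block [187.9, 171.8, 24.4, 12.0] 0.67
bench_block [268.2, 174.1, 24.2, 11.5] 0.65
cam [249.6, 189.4, 20.9, 17.7] 0.44
lever_knob [184.8, 190.9, 16.1, 34.8] 0.19
{'clock': 0.5, 'joint_pos': array([1.19302445e+00, 2.40609077e-01, 4.96091739e-03, 1.33520124e+00,
       3.18214706e-05, 1.57081290e+00]), 'joint_vel': array([-0.00123542, -0.00065705,  0.00054754, -0.00041739,  0.00090927,
        0.00083576]), 'tau': array([ 6.04434645e-04, -3.71858096e+01,  2.52462548e+01,  2.73818070e-03,
        6.58190106e-05,  2.85378547e-06]), 'eef_pos': array([0.18440915, 0.46472947, 0.23928698]), 'tool_rot': array([ 1.87772908e-01,  9.82212469e-01, -2.30781501e-05, -2.06103541e-05]), 'ft_force': array([ 0.25956146,  0.0608801 , -0.35920976]), 'ft_torque': array([-0.03839328,  0.02371924,  0.01149671]), 'grasp_force': 0.0, 'grip_width': 0.08508722031007876} 0.008
```

View pics/a.png

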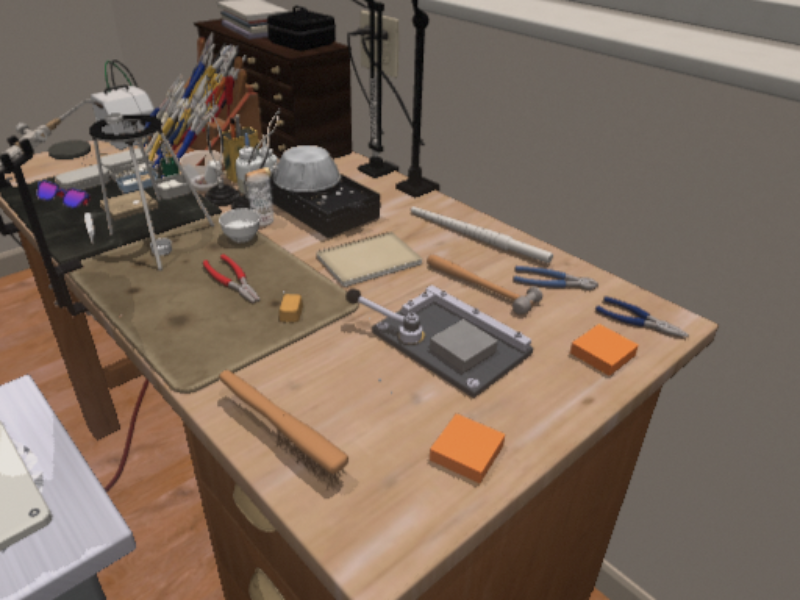

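View pics/b.png

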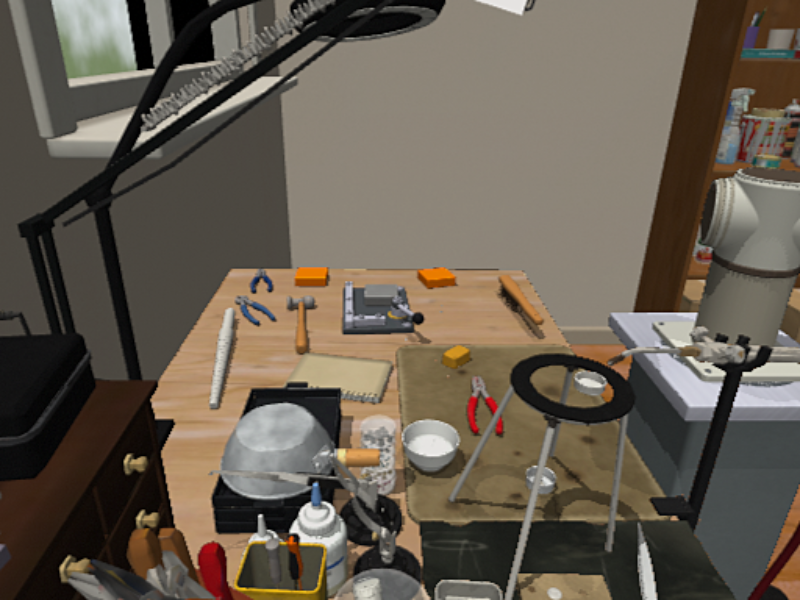

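The grey block on the plate at about (462,343) in the enlarged scene picture is the one meant. The orange pads at (467,447) and (604,348) are look-alikes off the plate. The cam is at (410,325) and its knob at (353,296).

```bash
cat > h.py <<'E'
from workcell import bot
import cv2,numpy as np
from scipy.spatial.transform import Rotation as R
def ray(c,uv,z,k=None):
    k=k or bot.calibration(c); uv=np.atleast_2d(uv).astype(float)
    d=np.c_[uv,np.ones(len(uv))]@np.linalg.inv(k["K"]).T@R.from_quat(k["orientation"]).as_matrix().T
    p=k["position"]; return p+d*((z-p[2])/d[:,2])[:,None]
def proj(k,P):
    q=(np.atleast_2d(P)-k["position"])@R.from_quat(k["orientation"]).as_matrix(); q=q@k["K"].T
    return q[:,:2]/q[:,2:]
E
python3 - <<'E'
from h import *
np.set_printoptions(precision=4,suppress=True)
f=lambda *a:np.array(a)/1.5625
print("plate corners L,near,R",ray("scene",[f(373,328),f(473,388),f(531,350)],.012))
print("knob",ray("scene",[f(353,296)],.047),"pivot",ray("scene",[f(410,323)],.04))
print("block",ray("scene",[f(430,345),f(467,365),f(497,342),f(461,320)],.032))
o=bot.get_obs();k=bot.calibration("wrist");T=R.from_quat(o["tool_rot"])
print(T.as_matrix()); print("cam in tool",T.inv().apply(k["position"]-o["eef_pos"]),(T.inv()*R.from_quat(k["orientation"])).as_matrix(),k["K"])
E
```

```text
plate corners L,near,R [[ 0.5397 -0.0752  0.012 ]
 [ 0.5553 -0.252   0.012 ]
 [ 0.6713 -0.2528  0.012 ]]
knob [[ 0.5369 -0.0347  0.047 ]] pivot [[ 0.5616 -0.1272  0.04  ]]
block [[ 0.5563 -0.172   0.032 ]
 [ 0.5638 -0.2315  0.032 ]
 [ 0.6286 -0.2259  0.032 ]
 [ 0.6277 -0.1609  0.032 ]]
[[-0.9295  0.3689 -0.    ]
 [ 0.3689  0.9295 -0.    ]
 [ 0.     -0.0001 -1.    ]]
cam in tool [ 0.0742 -0.0008 -0.1343] [[ 0.0006 -0.9548 -0.2972]
 [ 1.      0.0007 -0.0003]
 [ 0.0005 -0.2972  0.9548]] [[297.769    0.     255.9951]
 [  0.     297.769  193.8788]
 [  0.       0.       1.    ]]
```

>>> {"op": "move_arm", "data": {
  "deltas": [
    [0,-20,-28,0,0,0,0],
    [0,-20,-28,0,0,0,0],
    [0,-20,-28,0,0,0,0],
    [0,-20,-28,0,0,0,0],
    [0,-20,-28,0,0,0,0],
    [0,-20,-28,0,0,0,0],
    [0,-20,-28,0,0,0,0],
    [0,-20,-28,0,0,0,-7.1],
    [0,0,0,0,0,0,-7.1],
    [0,0,0,0,0,0,-7.1]
  ]
}}

```text
clock: 1.33
eef_pos: [0.2498, 0.2012, 0.2397]
tool_rot: [0.012, 1.0, 0.0, 0.0]
ft_force: [-0.1, 1.3, 0.1]
grip_width: 0.0001
grasp_force: 0.0
```

>>> {"op": "move_arm", "data": {
  "deltas": [
    [0,-12,-34,0,0,0,-0.5],
    [0,-12,-34,0,0,0,-0.8],
    [0,-12,-34,0,0,0,0],
    [0,-12,-34,0,0,0,0],
    [0,-12,-34,0,0,0,0],
    [0,-12,-34,0,0,0,0],
    [0,-12,-34,0,0,0,0],
    [0,-12,-34,0,0,0,0],
    [0,-12,-34,0,0,0,0],
    [0,0,0,0,0,0,0]
  ]
}}

```text
clock: 2.17
eef_pos: [0.3573, -0.1091, 0.2396]
tool_rot: [0.005, 1.0, -0.001, 0.001]
ft_force: [0.3, 0.6, -0.3]
grip_width: 0.0003
grasp_force: 0.0
```

>>> {"op": "move_arm", "data": {
  "deltas": [
    [0,-30,-9,8,0,0,0],
    [0,-30,-9,8,0,0,0],
    [0,-30,-9,8,0,0,0],
    [0,-30,-9,8,0,0,0],
    [0,-30,-9,8,0,0,0],
    [0,-30,-9,8,0,0,0],
    [0,-30,-9,8,0,0,0],
    [0,0,0,0,0,0,0],
    [0,0,0,0,0,0,0],
    [0,0,0,0,0,0,0]
  ]
}}

```text
clock: 3.0
eef_pos: [0.5644, -0.167, 0.1829]
tool_rot: [0.001, 1.0, 0.0, -0.001]
ft_force: [0.3, -0.2, -0.2]
grip_width: 0.0002
grasp_force: 0.0
```

```bash
python3 - <<'E'
from h import *
np.set_printoptions(precision=4,suppress=True)
o=bot.get_obs();print(o["eef_pos"],o["tool_rot"],o["clock"],o["joint_pos"])
im=bot.camera("wrist");k=bot.calibration("wrist");cv2.imwrite("pics/w0.png",im);np.save("w0.npy",np.r_[k["position"],k["orientation"]])
cv2.imwrite("pics/w.png",cv2.resize(im,(800,600)))
for q in("clamp_plate","bench_block","lever_knob"):
    for r in bot.outline_of(q,"wrist")[:3]: print(q,r["rect"],r["conf"])
E
```

```text
[ 0.5644 -0.167   0.1829] [ 0.0013  1.      0.0003 -0.0009] 3.0 [-0.2877  0.4453  0.1506  1.2779  0.0001 -0.285 ]
clamp_plate [170.5, 150.8, 241.2, 128.1] 0.84
bench_block [59.7, 48.5, 91.8, 90.8] 0.93
bench_block [200.2, 183.8, 63.9, 64.4] 0.88
bench_block [102.6, 296.4, 64.7, 48.8] 0.85
lever_knob [281.5, 146.6, 133.8, 56.9] 0.71
```

View pics/w.png

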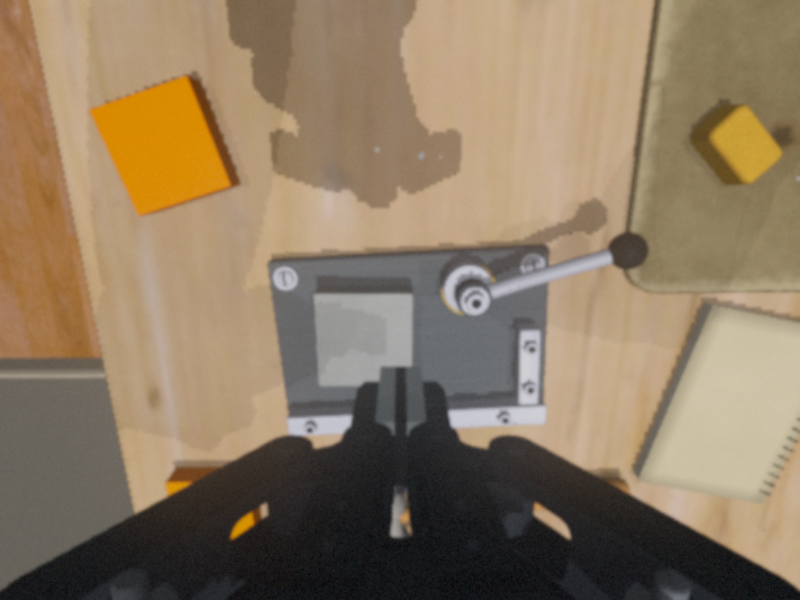

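The wrist picture shows the plate at (270–548, 246–432), the grey block at (315–413, 293–388), the pivot at (474,298), the knob at (628,250), the fence below and the stop at (530,367).

```bash
python3 - <<'E'
from h import *
np.set_printoptions(precision=4,suppress=True)
k=bot.calibration("wrist")
f=lambda *a:[np.array(x)/1.5625 for x in a]
print("block",ray("wrist",f((315,293),(412,293),(413,386),(319,388)),.032))
print("plate TL,TR",ray("wrist",f((270,261),(548,246)),.012))
print("fence inner L,R",ray("wrist",f((289,416),(546,406)),.027))
print("fence outer L,R",ray("wrist",f((291,433),(545,424)),.027))
print("stop inner",ray("wrist",f((519,331),(519,404)),.027), "cap",ray("wrist",f((476,299)),.045),"knob",ray("wrist",f((628,250)),.047))
E
```

```text
block [[ 0.5727 -0.2234  0.032 ]
 [ 0.5728 -0.1612  0.032 ]
 [ 0.6391 -0.1601  0.032 ]
 [ 0.6405 -0.2245  0.032 ]]
plate TL,TR [[ 0.556  -0.2563  0.012 ]
 [ 0.5462 -0.0704  0.012 ]]
fence inner L,R [[ 0.6652 -0.2481  0.027 ]
 [ 0.6575 -0.066   0.027 ]]
fence outer L,R [[ 0.6791 -0.2477  0.027 ]
 [ 0.6719 -0.0654  0.027 ]]
stop inner [[ 0.6009 -0.0892  0.027 ]
 [ 0.6558 -0.0852  0.027 ]] cap [[ 0.573  -0.1221  0.045 ]] knob [[ 0.5423 -0.0341  0.047 ]]
```

>>> {"op": "move_arm", "data": {
  "deltas": [
    [0,9,-6,0,0,0,-1.0],
    [0,9,-6,10,0,0,-1.0],
    [0,9,-6,20,0,0,-0.8],
    [0,7,-6,20,0,0,0],
    [0,0,0,20,0,0,0],
    [0,0,0,20,0,0,0],
    [0,0,0,20,0,0,0],
    [0,0,0,20,0,0,0],
    [0,0,0,14,0,0,0],
    [0,0,0,10,0,0,0]
  ]
}}

```text
clock: 4.03
eef_pos: [0.5306, -0.192, 0.0289]
tool_rot: [-0.023, 1.0, 0.0, -0.0]
ft_force: [0.1, -0.7, 0.3]
grip_width: 0.0003
grasp_force: 0.0
```

>>> {"op": "move_arm", "data": {
  "deltas": [
    [0,-8,0,3,0,0,0],
    [0,-8,0,0,0,0,0],
    [0,-6,0,0,0,0,0],
    [0,-4,0,0,0,0,0],
    [0,-4,0,0,0,0,0],
    [0,-4,0,0,0,0,0],
    [0,-4,0,0,0,0,0],
    [0,-4,0,0,0,0,0],
    [0,-4,0,0,0,0,0],
    [0,-2,0,0,0,0,0]
  ]
}}

```text
clock: 4.87
eef_pos: [0.5791, -0.1903, 0.0269]
tool_rot: [-0.023, 1.0, -0.0, -0.001]
ft_force: [-4.8, -0.7, 3.9]
grip_width: 0.0001
grasp_force: 2.7
```

>>> {"op": "move_arm", "data": {
  "deltas": [
    [0,-2,0,0,0,0,0],
    [0,-2,0,0,0,0,0],
    [0,0,0,0,0,0,0]
  ]
}}

```text
clock: 5.12
eef_pos: [0.5828, -0.1901, 0.0268]
tool_rot: [-0.023, 1.0, -0.0, -0.001]
ft_force: [-6.6, -1.1, 3.9]
grip_width: 0.0
grasp_force: 2.6
```

>>> {"op": "move_arm", "data": {
  "deltas": [
    [0,-2,0,0,0,0,0],
    [0,-2,0,0,0,0,0],
    [0,0,0,0,0,0,0]
  ]
}}

```text
clock: 5.37
eef_pos: [0.5829, -0.1901, 0.0264]
tool_rot: [-0.022, 1.0, -0.0, -0.005]
ft_force: [-14.2, -0.7, 9.9]
grip_width: -0.0
grasp_force: 6.9
```

>>> {"op": "move_arm", "data": {
  "deltas": [
    [0,-2,0,0,0,0,0],
    [0,-1,0,0,0,0,0],
    [0,0,0,0,0,0,0]
  ]
}}

```text
clock: 5.62
eef_pos: [0.583, -0.1901, 0.0263]
tool_rot: [-0.022, 1.0, -0.0, -0.008]
ft_force: [-19.3, -2.3, 13.9]
grip_width: -0.0
grasp_force: 10.2
```

>>> {"op": "move_arm", "data": {
  "deltas": [
    [0,10,0,0,0,0,0],
    [0,15,0,0,0,0,0],
    [0,0,0,-20,0,0,0],
    [0,0,-22,-20,0,0,0],
    [0,-20,-25,0,0,0,0],
    [0,-20,-25,0,0,0,0],
    [0,-22,0,0,0,0,0],
    [0,0,0,18,0,0,0],
    [0,0,0,20,0,0,0],
    [0,0,0,0,0,0,0]
  ]
}}

```text
clock: 6.45
eef_pos: [0.6294, -0.2588, 0.0243]
tool_rot: [-0.023, 1.0, 0.001, -0.002]
ft_force: [-1.3, 0.2, -1.5]
grip_width: 0.0002
grasp_force: 0.0
```

```bash
python3 - <<'E'
from h import *
np.set_printoptions(precision=4,suppress=True)
o=bot.get_obs();print(o["eef_pos"],o["ft_force"],o["clock"])
im=bot.camera("wrist");k=bot.calibration("wrist");cv2.imwrite("pics/w1.png",cv2.resize(im,(800,600)))
T=lambda x,y,z:[.6155+x*np.cos(.049)-y*np.sin(.049),-.16+x*np.sin(.049)+y*np.cos(.049),z]
print("expected px fence L/mid",proj(k,[T(.045,-.092,.027),T(.045,0,.027),T(-.039,.04,.045)])*1.5625)
E
```

```text
[ 0.6294 -0.2588  0.0243] [-1.3279  0.22   -1.5174] 6.45
expected px fence L/mid [[425.9001 494.6884]
 [693.6179 494.0361]
 [954.5636 265.6428]]
```

View pics/w1.png

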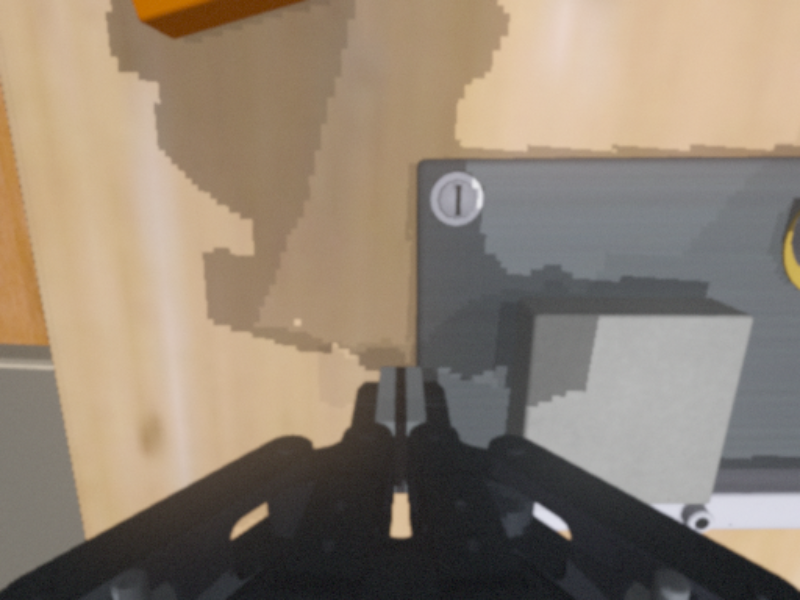

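>>> {"op": "move_arm", "data": {
  "deltas": [
    [0,0,8,-2,0,0,0],
    [0,0,8,0,0,0,0],
    [0,0,6,0,0,0,0],
    [0,0,6,0,0,0,0],
    [0,-0.2,6,0,0,0,0],
    [0,-0.2,6,0,0,0,0],
    [0,-0.2,6,0,0,0,0],
    [0,-0.2,6,0,0,0,0],
    [0,-0.2,6,0,0,0,0],
    [0,-0.2,6,0,0,0,0]
  ]
}}

```text
clock: 7.33
eef_pos: [0.6296, -0.1975, 0.0319]
tool_rot: [-0.022, 1.0, -0.002, 0.001]
ft_force: [-1.9, -6.7, 5.3]
grip_width: -0.0001
grasp_force: 4.1
```

>>> {"op": "move_arm", "data": {
  "deltas": [
    [0,-0.2,6,0,0,0,0],
    [0,-0.2,6,0,0,0,0],
    [0,-0.2,6,0,0,0,0],
    [0,-0.2,5,0,0,0,0],
    [0,-0.2,4,0,0,0,0],
    [0,0,0,0,0,0,0]
  ]
}}

```text
clock: 7.83
eef_pos: [0.6282, -0.1704, 0.0318]
tool_rot: [-0.022, 1.0, -0.002, -0.0]
ft_force: [-3.4, -6.0, 6.0]
grip_width: 0.0002
grasp_force: 4.1
```

>>> {"op": "move_arm", "data": {
  "deltas": [
    [0,-0.2,3,2,0,0,0],
    [0,-0.2,3,1,0,0,0],
    [0,-0.2,3,0,0,0,0],
    [0,0,0,0,0,0,0]
  ]
}}

```text
clock: 8.17
eef_pos: [0.6288, -0.1655, 0.0313]
tool_rot: [-0.021, 1.0, -0.006, 0.001]
ft_force: [-6.6, -14.4, 14.6]
grip_width: 0.0003
grasp_force: 9.4
```

>>> {"op": "move_arm", "data": {
  "deltas": [
    [0,0,2,0,0,0,0],
    [0,0,2,0,0,0,0],
    [0,0,1,0,0,0,0],
    [0,0,0,0,0,0,0]
  ]
}}

```text
clock: 8.5
eef_pos: [0.6286, -0.1614, 0.0314]
tool_rot: [-0.021, 1.0, -0.006, 0.001]
ft_force: [-7.0, -15.8, 15.7]
grip_width: 0.0001
grasp_force: 10.3
```

>>> {"op": "move_arm", "data": {
  "deltas": [
    [0,0,0,-3,0,0,0],
    [0,0,1,-1,0,0,0],
    [0,0,2,0,0,0,0],
    [0,0,2,0,0,0,0],
    [0,0,0,0,0,0,0]
  ]
}}

```text
clock: 8.92
eef_pos: [0.6284, -0.1608, 0.0327]
tool_rot: [-0.019, 1.0, -0.011, 0.0]
ft_force: [-1.9, -27.6, 0.7]
grip_width: 0.0
grasp_force: 12.6
```

>>> {"op": "move_arm", "data": {
  "deltas": [
    [0,0,2,0,0,0,0],
    [0,0,2,0,0,0,0],
    [0,0,0,0,0,0,0]
  ]
}}

```text
clock: 9.17
eef_pos: [0.6283, -0.1605, 0.033]
tool_rot: [-0.018, 1.0, -0.014, 0.0]
ft_force: [-2.3, -35.6, -0.5]
grip_width: -0.0003
grasp_force: 16.1
```

>>> {"op": "move_arm", "data": {
  "deltas": [
    [0,0,-10,0,0,0,0],
    [0,0,-15,0,0,0,0],
    [0,0,0,-30,0,0,0],
    [0,0,0,-35,0,0,0],
    [0,0,0,-35,0,0,0],
    [0,0,0,-30,0,0,0],
    [0,15,20,-10,0,0,0],
    [0,15,20,0,0,0,0],
    [0,0,20,0,0,0,0],
    [0,0,0,0,0,0,0]
  ]
}}

```text
clock: 10.0
eef_pos: [0.5959, -0.1078, 0.172]
tool_rot: [-0.025, 1.0, 0.002, -0.0]
ft_force: [0.9, 0.5, 0.9]
grip_width: 0.0003
grasp_force: 0.0
```

```bash
python3 - <<'E'
from h import *
o=bot.get_obs();print(o["eef_pos"],o["tool_rot"],o["clock"])
im=bot.camera("wrist");cv2.imwrite("pics/w2.png",cv2.resize(im[100:340,140:460],(800,600),interpolation=2))
E
```

```text
[ 0.59589828 -0.10782771  0.17195471] [-2.51815236e-02  9.99681256e-01  1.80067225e-03 -1.84384829e-04] 10.0
```

View pics/w2.png

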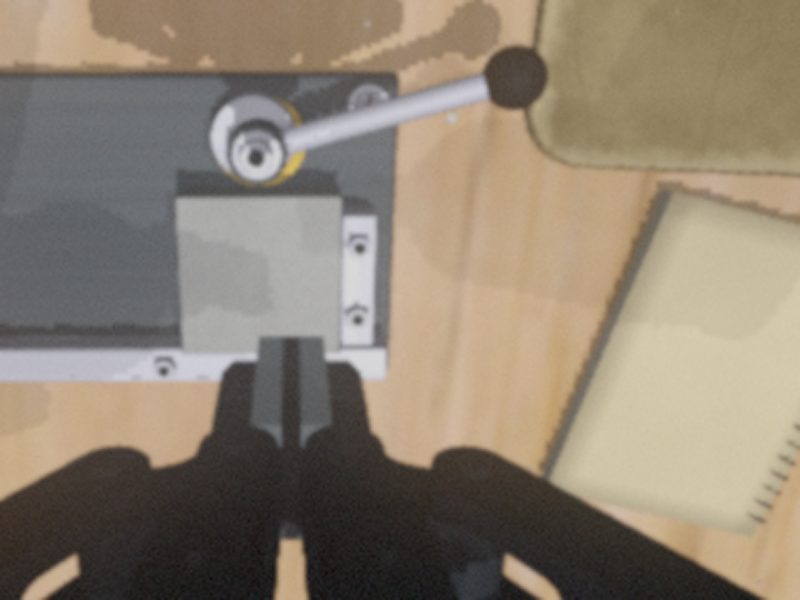

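The block sits flush in the corner: its edge meets the stop at (343,270) and the fence at (260,350), and the lever is still open. Next comes the lever.

>>> {"op": "move_arm", "data": {
  "deltas": [
    [0,6,20,0,0,0,0],
    [0,6,21,0,0,0,0],
    [0,5,21,0,0,0,0],
    [0,0,0,20,0,0,-5],
    [0,0,0,28,0,0,-5],
    [0,0,0,28,0,0,-5],
    [0,0,0,25,0,0,0],
    [0,0,0,20,0,0,0],
    [0,0,0,15,0,0,0],
    [0,0,0,0,0,0,0]
  ]
}}

```text
clock: 10.88
eef_pos: [0.5741, -0.0509, 0.0311]
tool_rot: [-0.153, 0.988, 0.001, -0.004]
ft_force: [-0.5, -0.0, -0.8]
grip_width: -0.0003
grasp_force: 0.0
```

>>> {"op": "move_arm", "data": {
  "deltas": [
    [0,5,0,0,0,0,0],
    [0,6,1.1,0,0,0,-5],
    [0,6,1.1,0,0,0,-5],
    [0,6,1.1,0,0,0,-5],
    [0,6,1.1,0,0,0,-5],
    [0,6,1.1,0,0,0,-5],
    [0,6,1.1,0,0,0,-5],
    [0,6,1.1,0,0,0,-5],
    [0,6,1.1,0,0,0,-5],
    [0,0,0,0,0,0,0]
  ]
}}

```text
clock: 11.72
eef_pos: [0.5293, -0.073, 0.0371]
tool_rot: [-0.482, 0.876, -0.0, 0.001]
ft_force: [-1.1, 1.2, 0.0]
grip_width: 0.0001
grasp_force: 0.0
```

```bash
cat > s.py <<'E'
from h import *
o=bot.get_obs();d=o["eef_pos"][:2]-[.5746,-.1219]
m=R.from_quat(o["tool_rot"]).as_matrix()
print("radius",np.hypot(*d),"ang",np.degrees(np.arctan2(d[1],d[0]))%360,"heading",np.degrees(np.arctan2(m[1,0],m[0,0]))%360,"pivot in tool",-m[:2,:2].T@d*1e3,o["ft_force"],o["joint_pos"])
E
python3 s.py
```

```text
radius 0.06662664566111723 ang 132.8407233975552 heading 237.6735573361271 pivot in tool [ 17.05638497 -64.4063637 ] [-1.08490111e+00  1.15833649e+00  4.64981326e-04] [-1.37473651e-01  4.79334395e-01 -2.15235276e-01  8.73798146e-01
  6.03254387e-04 -1.14406486e+00]
```

>>> {"op": "move_arm", "data": {
  "deltas": [
    [0,6,1.5,0,0,0,-5],
    [0,6,1.5,0,0,0,-5],
    [0,6,1.5,0,0,0,-5],
    [0,6,1.5,0,0,0,-5],
    [0,6,1.5,0,0,0,-5],
    [0,6,1.5,0,0,0,-5],
    [0,6,1.5,0,0,0,-5],
    [0,6,1.5,0,0,0,-5],
    [0,6,1.5,0,0,0,-5],
    [0,0,0,0,0,0,0]
  ]
}}

```text
clock: 12.55
eef_pos: [0.5061, -0.122, 0.0367]
tool_rot: [0.78, -0.626, 0.001, -0.001]
ft_force: [1.0, -0.4, 0.5]
grip_width: 0.0001
grasp_force: 0.0
```

```bash
python3 s.py
```

```text
radius 0.06854427293940844 ang 180.10280188729334 heading 282.5371976492022 pivot in tool [ 14.75905453 -66.93612027] [ 0.97289517 -0.38460414  0.49174341] [-2.36790131e-01  4.57341403e-01 -2.54718357e-01  8.55683942e-01
  3.19184660e-04 -2.02640287e+00]
```

>>> {"op": "move_arm", "data": {
  "deltas": [
    [0,6,1.2,0,0,0,-5],
    [0,6,1.2,0,0,0,-5],
    [0,3.6,0.7,0,0,0,-3],
    [0,3.6,0.7,0,0,0,-3],
    [0,3.6,0.7,0,0,0,-3],
    [0,3.6,0.7,0,0,0,-3],
    [0,3.6,0.7,0,0,0,-3],
    [0,3.6,0.7,0,0,0,-3],
    [0,0,0,0,0,0,0]
  ]
}}

```text
clock: 13.3
eef_pos: [0.5111, -0.1507, 0.0359]
tool_rot: [0.908, -0.418, -0.003, -0.003]
ft_force: [-4.3, 9.3, 5.4]
grip_width: 0.0001
grasp_force: 4.8
```

```bash
python3 s.py
```

```text
radius 0.0697254728553862 ang 204.40322121644616 heading 310.5949606306079 pivot in tool [ 19.44261289 -66.9598862 ] [-4.25949269  9.25270152  5.4049574 ] [-0.28994917  0.48335642 -0.21233935  0.88007501  0.0057857  -2.56926768]
```

>>> {"op": "move_arm", "data": {
  "deltas": [
    [0,3,0.5,0,0,0,-2],
    [0,3,0.5,0,0,0,-2],
    [0,3,0.5,0,0,0,-2],
    [0,3,0.3,0,0,0,-1],
    [0,3,0,0,0,0,0],
    [0,0,0,0,0,0,0]
  ]
}}

```text
clock: 13.8
eef_pos: [0.5163, -0.1603, 0.0349]
tool_rot: [0.932, -0.362, -0.007, -0.003]
ft_force: [-10.8, 13.2, 10.8]
grip_width: 0.0003
grasp_force: 8.7
```

```bash
python3 s.py
```

```text
radius 0.06982565802597376 ang 213.33897690033874 heading 317.54896794202784 pivot in tool [ 17.13843996 -67.68935764] [-10.82331751  13.22467286  10.77582213] [-0.30502114  0.50277351 -0.18130975  0.90062538  0.00732327 -2.70574845]
```

>>> {"op": "move_arm", "data": {
  "deltas": [
    [0,2,0,0,0,0,0],
    [0,2,0,0,0,0,0],
    [0,0,0,0,0,0,0]
  ]
}}

```text
clock: 14.05
eef_pos: [0.5165, -0.1606, 0.0348]
tool_rot: [0.932, -0.362, -0.01, -0.005]
ft_force: [-17.0, 19.8, 18.4]
grip_width: 0.0001
grasp_force: 13.5
```

>>> {"op": "move_arm", "data": {
  "deltas": [
    [0,2,0,0,0,0,0],
    [0,2,0,0,0,0,0],
    [0,0,0,0,0,0,0]
  ]
}}

```text
clock: 14.3
eef_pos: [0.5166, -0.1608, 0.0348]
tool_rot: [0.932, -0.361, -0.014, -0.006]
ft_force: [-23.4, 26.0, 24.9]
grip_width: -0.0001
grasp_force: 18.0
```

```bash
python3 s.py
```

```text
radius 0.06980022379032479 ang 213.84099767564922 heading 317.6596787083323 pivot in tool [ 16.66439079 -67.78042122] [-23.40871472  25.98260748  24.91883751] [-0.30897456  0.51213672 -0.16568281  0.91964088  0.01332833 -2.71175199]
```

>>> {"op": "move_arm", "data": {
  "deltas": [
    [0,-8,0,0,0,0,0],
    [0,-8,0,0,0,0,0],
    [0,-10,0,0,0,0,0],
    [0,0,0,-25,0,0,7],
    [0,0,0,-30,0,0,7],
    [0,0,0,-30,0,0,7],
    [0,0,0,-30,0,0,7],
    [0,0,0,-20,0,0,7],
    [0,0,0,0,0,0,7],
    [0,0,0,0,0,0,0]
  ]
}}

```text
clock: 15.13
eef_pos: [0.5104, -0.1546, 0.1732]
tool_rot: [0.739, -0.673, 0.003, -0.001]
ft_force: [0.1, -0.5, -0.0]
grip_width: -0.0002
grasp_force: 0.0
```

```bash
python3 s.py; python3 - <<'E'
from h import *
im=bot.camera("wrist");cv2.imwrite("pics/w3.png",cv2.resize(im,(800,600)))
s=bot.camera("scene");cv2.imwrite("pics/s3.png",cv2.resize(s[130:290,180:393],(800,600),interpolation=2))
E
```

```text
radius 0.07205185530834353 ang 206.99579708516893 heading 275.3324271156767 pivot in tool [-26.5980239  -66.96215387] [ 0.06369368 -0.4874537  -0.02800104] [-2.93793024e-01  3.38334247e-01 -3.68069146e-02  1.18947080e+00
 -6.01922210e-04 -1.95766757e+00]
```

View pics/w3.png

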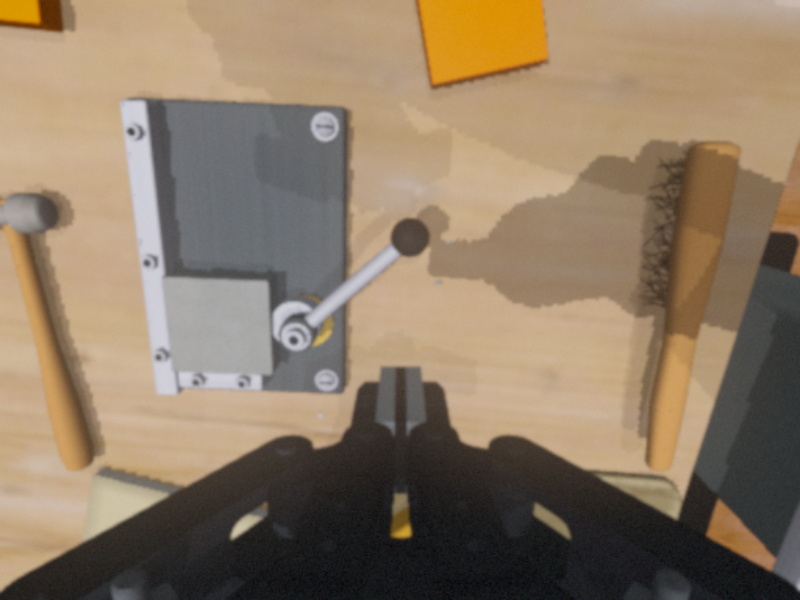

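View pics/s3.png

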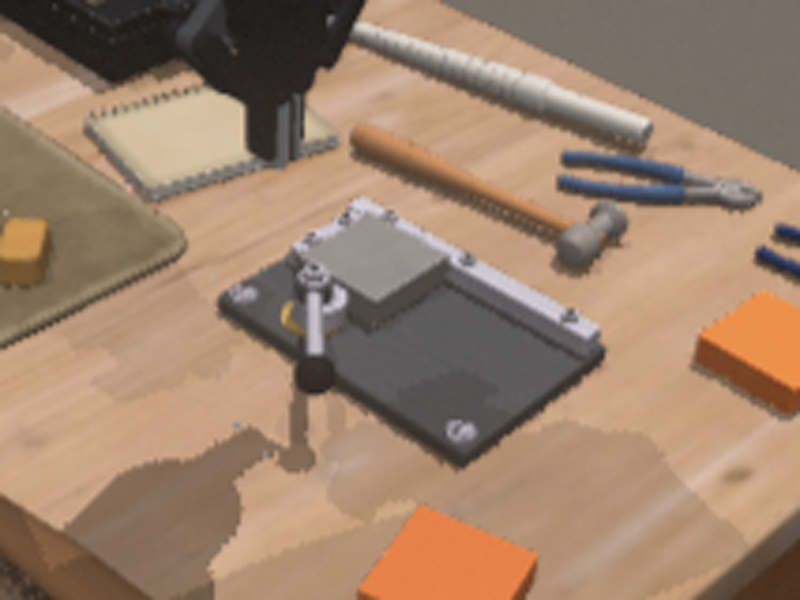

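The wrist picture shows the block at (165–272, 276–375) flush with the fence and the stop. The lever is fully round with its knob at (410,237), and the cam is on the block at (275,320). Nothing else has moved and the robot is clear, so I'm handing in.

```bash
python3 -c "
from workcell import bot
print(bot.job_done())"
```

```text
the job is handed in; nothing more can be done
None
```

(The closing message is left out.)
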